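# Bolt the bottle carrier shut

## Task

Lock the two bottles into the carrier: lift the handle of its barrel bolt out of the notch, slide the bolt across the mouth of the bottle bay, find the other notch by feel with the handle, press the handle fully down into it, and let go. Be gentle: never force the handle against the notched plates, and leave the bottles and the vial standing where they are.

Things in the scene. Friction and masses are not known exactly. Their poses are not given: they have to be found in the camera images.
- carrier: bottle carrier, fixed: aluminium base plate 236 mm (y) x 156 mm (x), 10 mm thick, nothing on it above 118 mm. Origin on the worktop under the base's middle; z up, -x faces the robot, +y is the way the bolt closes. The bolt's rod (15 mm thick) lies along y, axis at x -35, z 80 mm. Over 30 N on the carrier or its notched plates, by handle or robot, counts as forcing it
- first_notch (a point): first notch (fixed), 13 mm wide, 20 mm deep: middle of its mouth, at the height (86 mm) of the plates' low edge over which the handle slides. The notches are cut in upright steel plates parallel to the rod, 20 to 30 mm in front of its axis. A tall stop (to 118 mm) bounds this notch on its -y side
- bay_mouth (a point): point on the rod's axis in the middle of the 45 mm wide bay mouth. The far notch, in front of the rod, is 11.5 mm wide and 20 deep, in a rigid bracket set differently on each carrier and NOT measured: its centre is 48 to 68 mm along +y from the first. The low edge (86 mm) goes on for 24 mm beyond it, so a handle that overshoots must come back; over the edge the handle will not go down
- knob (a point): centre of the handle's grip: black cylinder, 19 mm diameter, 24 mm long, axis along the carrier's y; pinch its two flat ends from above (it can turn between the fingers). It is on an 8 mm square arm, 72 mm from the rod's axis, on the -x side; fully down it hangs 0.26 rad below level (70 mm in front of the axis, 18.5 mm below it) and swings up round the axis. Free all round
- bolt_slide (a joint): travel of the bolt along the carrier's +y (m): 0 with the handle mid first notch, growing as it closes, 0.076 at its limit; play is 2.5 mm either way in the first notch, 1.7 in the far one; takes about 3 N to move, stays where it is left
- bolt_turn (a joint): angle of the handle about the rod (rad): 0 fully down, growing as it is lifted, 1.05 at its upper limit. Above 0.72 the arm is clear of the low edge and can slide; between the notches it cannot go below about 0.6 (the plates feel nearly 3 times the force on the knob). Stiff (about 2 N at the knob): it stays at any angle and must be pressed down, it does not fall
- bottle_front_mid (a point): clear bottle with white cap, 37 mm diameter, 88 mm tall, loose, standing in the bay on the carrier just behind the bolt's path; the point is half-way up. To be left alone
- bottle_back_mid (a point): pink bottle with white cap, 37 mm diameter, 86 mm tall, loose, standing in the bay behind the first; the point is half-way up. To be left alone
- vial_mid (a point): small amber vial with black cap, 21 mm diameter, 60 mm tall, loose, standing in the low white tray on the carrier, behind the handle; the point is half-way up. To be left alone
Things that resemble listed ones, but are neither listed nor needed, are in the scene too. What is shaped like the part that bears bottle_front_mid but blue is not meant.

How it is judged (in metres and radians):
On the way, in this order (a step that is already met when the one before it is completed fails the run):
1. the handle is lifted clear of the first notch (above 0.65 rad) before the bolt has moved 10 mm (value of joint bolt_turn above 0.65 rad and value of joint bolt_slide below 0.01 m), for 0.1 s.
2. the bolt is slid across the bay with the handle up (travel over 42 mm, handle above 0.5 rad) (value of joint bolt_slide above 0.042 m and value of joint bolt_turn above 0.5 rad), for 0.1 s.
At the end, for the whole second after the job is handed in: the bolt is across the bay (travel over 42 mm) with the handle down in the far notch (below 0.10 rad), at rest; both bottles and the vial upright (within 0.3 rad) and within 20 mm of where they stood (value of joint bolt_slide above 0.042 m and value of joint bolt_turn below 0.1 rad and velocity of joint bolt_slide between -0.01 and 0.01 m/s and velocity of joint bolt_turn between -0.1 and 0.1 rad/s and not (distance of bottle_front_mid from where it was at the start of the episode above 0.02 m or angle between bottle_front_mid's own z axis and vertical above 0.3 rad) and not (distance of bottle_back_mid from where it was at the start of the episode above 0.02 m or angle between bottle_back_mid's own z axis and vertical above 0.3 rad) and not (distance of vial_mid from where it was at the start of the episode above 0.02 m or angle between vial_mid's own z axis and vertical above 0.3 rad)); the robot touches nothing.
It fails at once if the carrier or its notched plates are loaded with more than 30 N (bolt or robot forced against them) (contact force between carrier and anything else above 30 N).
It fails at once if the front bottle is shoved more than 20 mm or tipped over 0.3 rad (distance of bottle_front_mid from where it was at the start of the episode above 0.02 m or angle between bottle_front_mid's own z axis and vertical above 0.3 rad).
It fails at once if the back bottle is shoved more than 20 mm or tipped over 0.3 rad (distance of bottle_back_mid from where it was at the start of the episode above 0.02 m or angle between bottle_back_mid's own z axis and vertical above 0.3 rad).
It fails at once if the vial is shoved more than 20 mm or tipped over 0.3 rad (distance of vial_mid from where it was at the start of the episode above 0.02 m or angle between vial_mid's own z axis and vertical above 0.3 rad).
It also fails if it takes over 70 s, if anything falls off the work surface, if the arm or the gripper's body presses on something with over 40 N, if the wrist force passes 120 N, or if a joint passes its speed limit or range.

## Robot

A 6-joint arm with a two-finger parallel gripper is mounted at the origin on a cart in front of the work surface, level with it; the furniture and walls round the work are solid. World frame = base frame: x ahead of the robot, y to its left, z up, the work surface at z = 0. Lengths are in mm, angles in rad, forces in N, time in s.
With the tool pointing down it reaches from about 400 to 925 mm from the base axis. Payload 12.5 kg.
Tool frame: the origin (TCP) lies on the front face of the gripper's body, between the roots of the fingers; the fingertips stand 78 mm ahead of it and the grasp point (between the pads) lies 59 mm ahead of it (env.nose_length is the distance from the TCP to the fingertips, in mm); z points along the fingers, y is the line along which they close (so a half turn about z gives the same grasp; the last joint's range is limited). The gripper opens to 95 mm and grips with 3 to 60 N. Pads are 20 mm wide; open, the fingers measure 119 mm over their backs; the gripper's body (75 mm by 180 mm) begins 59 mm behind the grasp point.
Start: joints at [-1.236, 0.491, 1.559, -0, 1.092, -0.106], TCP at [266.686, -565.258, 292.261] pointing down, gripper open.
Joint ranges: [-3.1, 3.1], [-0.84, 2.19], [0.05, 2.79], [-1.13, 4.28], [0.06, 2.93], [-2.69, 2.69]. Speed limits (rad/s): [2.22, 2.22, 2.79, 3.14, 3.14, 3.14].

## Interface

Orientations are given as [roll, pitch, yaw] about the fixed x, y, z axes, in that order (R = Rz(yaw) Ry(pitch) Rx(roll)).
In Python, from cell import env gives the robot as it stands.
- The arm moves only by the tool jog_arm, never from a script. Its argument "motion" is a list of rows, each a list of 7 numbers: the turn, a rotation vector about the tool's x, y, z in degrees, then the shift along the tool's x, y, z in mm, then the finger opening in mm, from 0 to 95.1. In form: [[wx, wy, wz, x, y, z, hand], ...]. A call has 1 to 10 rows; each row shifts and turns the commanded pose from where the row before left it, along the tool's axes as they then stand; what a row does not reach is not made up. A row lasts 1/8 s, in which the tool goes at most 62.5 mm and 10.7 degrees, less where a joint would pass 70% of its speed; a pose out of reach is approached as far as the arm can. A call is refused whole if a number of a shift passes 62.5 or a number of a turn 10.7, either way. A call with a gripper value outside its range is refused whole. The fingers move at their own pace and stop on an object; the grip force is fixed at half the most. Time passes only in rows, so rows that do not move let the fingers close. It gives the time, the measured TCP pose, the force, the opening and the grip force at its end, in the units of the state.
- env.state(): the state, without advancing time (a new reading comes with each control period).
- env.read_camera(name): name is "scene" or "side" or "wrist"; returns a dict with "color" (420x560x3 uint8, red, green, blue), "z_map" (420x560 float32, mm along the optical axis (not along the pixel's ray), 0 where there is no reading), "camera_matrix" (3x3 intrinsics, pixels), "world_to_cam" (4x4, takes a point from world to camera coordinates). Camera axes: x right, y up, looking along -z (the intrinsics and any distortion apply to the point x, -y, -z); pixel columns grow to the right and rows downward; lengths in mm; the calibration is good to about 2 mm. A picture is of the moment at which its call begins.
- env.job_done(): hands the job in; it is judged then, once.
Trained networks look in the newest picture that a camera, given by its name, has taken for a name from the list of things; names that differ only in an ending like _2 or _b are one class to them, and where a whole thing is asked for, a point or a joint stands for the part that bears it (a point fixed in the world has none). Each returns a list of dicts, best first, with "score" (0 to 1); they miss things now and then, are a little off and sometimes report something else, mostly with a low value. They report only what shows in the picture. A call takes as long as a camera call. They do not tell look-alikes from the thing itself.
- env.recognise(camera, thing): "location" ([column, row] in pixels, amid what is visible of it).
The state is a dict: "t": time; "joints": joint angles; "qvel": joint speeds; "tau": joint torques, N m; "eef_pos": TCP position; "tcp_rot": TCP orientation; "ft_force": force on the tool from outside, world axes, zero at the start; "moment": the same for the moment, N m; "opening": opening from 0.0 (shut) to 1.0 (fully open); "grip_force": force on a finger pad.
Only numpy, scipy, OpenCV 4.12 (cv2) and the standard library are available. Lean on these libraries where they do the work, as an engineer would, in place of code of your own. Each camera call takes 0.05 s, during which the arm holds its last target. There are 200 camera calls.

## Working session

There is one attempt and no reset: what is moved stays moved. The work goes in short steps, Python scripts to look and compute and a tool call to move; the robot and the scene stay as the last step left them, time stands still between calls to the robot, and variables do not carry over. Pictures are saved under pics/ and viewed, at most 10 in all, crops included, and the job is handed in when it is done.

Besides the shell and the picture viewer there is one more tool, called after "Emit:" in YAML: its name, and indented under it one key for each argument. jog_arm: Moves the arm, as the interface text tells. Its arguments: {"type":"object","properties":{"motion":{"type":"array"}},"required":["motion"]}

```bash
mkdir -p pics; cat > h.py <<'E'
from cell import env
import numpy as np, cv2
def px2w(im,c,r,z=None,k=2):
    K=np.array(im["camera_matrix"]);T=np.array(im["world_to_cam"])
    c0,r0=int(round(c)),int(round(r))
    if z is None:
        w=im["z_map"][r0-k:r0+k+1,c0-k:c0+k+1];w=w[w>0];z=np.median(w)
    p=np.array([(c-K[0,2])/K[0,0]*z,-(r-K[1,2])/K[1,1]*z,-z,1])
    return (np.linalg.inv(T)@p)[:3]
def w2px(im,p):
    K=np.array(im["camera_matrix"]);T=np.array(im["world_to_cam"])
    q=T@np.append(p,1);return K[0,2]-K[0,0]*q[0]/q[2],K[1,2]+K[1,1]*q[1]/q[2]
E
python3 - <<'E'
from h import *
ims=[]
for n in ["scene","side"]:
    im=env.read_camera(n);ims.append(im["color"])
    cv2.imwrite(f"pics/{n}0.png",im["color"][:,:,::-1])
    for t in ["carrier","knob","bottle_front_mid","bottle_back_mid","vial_mid","first_notch","bay_mouth"]:
        for d in env.recognise(n,t)[:3]:
            print(n,t,round(d["score"],2),np.round(d["location"]),np.round(px2w(im,*d["location"])))
s=env.state();print(s["t"],s["eef_pos"],s["tcp_rot"])
E
```

```text
scene carrier 0.87 [297. 248.] [478. -36.  76.]
scene knob 0.78 [307. 252.] [480. -54.  74.]
scene bottle_front_mid 0.97 [184. 222.] [437. 207.  55.]
scene bottle_front_mid 0.81 [240. 194.] [586. 211.  65.]
scene bottle_front_mid 0.62 [259. 209.] [532. 104.  82.]
scene bottle_back_mid 0.6 [276. 198.] [580. 104.  90.]
scene bottle_back_mid 0.57 [306. 229.] [521. -17.  86.]
scene vial_mid 0.47 [335. 218.] [621.  -8.  69.]
scene first_notch 0.85 [298. 249.] [476. -38.  75.]
scene bay_mouth 0.72 [296. 246.] [511.  -6.  55.]
side carrier 0.87 [292. 253.] [544. 137.  53.]
side knob 0.81 [320. 200.] [494. -35.  69.]
side bottle_front_mid 0.71 [286. 234.] [554. 123.  79.]
side bottle_front_mid 0.65 [358. 290.] [454. 240.  57.]
side bottle_front_mid 0.57 [252. 289.] [599. 242.  55.]
side bottle_back_mid 0.69 [264. 237.] [589. 136.  79.]
side vial_mid 0.76 [245. 221.] [628.  12.  44.]
side first_notch 0.89 [290. 252.] [548. 138.  55.]
side bay_mouth 0.79 [290. 250.] [547. 136.  58.]
0.8 [ 266.67417859 -565.26946391  292.25947171] [3.14149894e+00 4.90730025e-06 4.40785553e-01]
```

View pics/scene0.png

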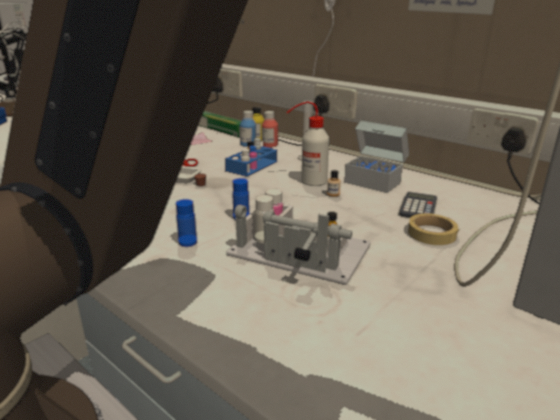

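View pics/side0.png

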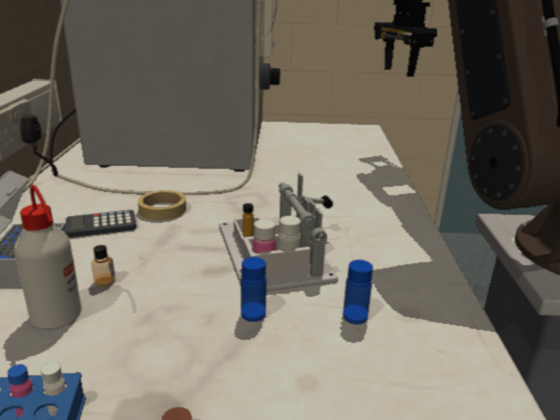

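The scene view shows the carrier at about (300,248), with a black knob at (303,254); in the side view the knob is at (327,202). Other things that could be taken for the knob:
- black vial caps: scene (332,217) and (334,176), side (248,208) and (100,252)
- black wall plugs: scene (513,138)

The knob on the arm in front of the rod fits the description. The blue bottles at (186,222) and (240,198) are decoys.

```bash
python3 - <<'E'
from h import *
def cloud(n):
    im=env.read_camera(n);K=np.array(im["camera_matrix"]);T=np.array(im["world_to_cam"]);z=im["z_map"]
    r,c=np.indices(z.shape)
    p=np.stack([(c-K[0,2])/K[0,0]*z,-(r-K[1,2])/K[1,1]*z,-z,np.ones_like(z)],-1)@np.linalg.inv(T).T
    return im,p[...,:3],z>0
P=[]
for n in ["scene","side"]:
    im,p,ok=cloud(n)
    m=ok&(abs(p[...,2]-10)<4)&(abs(p[...,0]-550)<170)&(abs(p[...,1]-30)<190)
    col=im["color"].astype(int)
    mm=cv2.morphologyEx(m.astype(np.uint8),cv2.MORPH_OPEN,np.ones((3,3)))
    k,l,st,ce=cv2.connectedComponentsWithStats(mm)
    i=1+np.argsort(-st[1:,4])[:4]
    q=np.concatenate([p[l==j] for j in i if st[j,4]>25]);P.append(q[:,:2]);print(n,st[i],cv2.minAreaRect(q[:,:2].astype(np.float32)))
    d=ok&(col.sum(-1)<90)&(p[...,2]>40)&(p[...,2]<110)&(abs(p[...,0]-500)<80)&(abs(p[...,1]+30)<60)
    print(n,"dark",d.sum(),np.median(p[d],0) if d.any() else 0, p[d].min(0),p[d].max(0))
    a=(190,380,200,300) if n=="scene" else (170,300,210,370)
    cv2.imwrite(f"pics/{n}c.png",cv2.resize(im["color"][a[0]-10:a[0]+100,a[2]:a[2]+180,::-1],None,fx=4,fy=4,interpolation=cv2.INTER_CUBIC))
q=np.concatenate(P).astype(np.float32);print(cv2.minAreaRect(q))
E
```

```text
scene [[ 227  237  144   46 1897]
 [ 181  240   16    6   55]] ((556.9248046875, 82.20018005371094), (156.90538024902344, 335.21490478515625), 18.260873794555664)
scene dark 111 [473.30897808 -47.38595341  70.20717022] [468.34057713 -58.58324619  62.457598  ] [480.19417078 -36.85321413  76.00126276]
side [[266 261  71  26 662]
 [220 222  23  55 552]
 [271 218   8  16  78]] ((577.255615234375, 41.49211120605469), (155.81906127929688, 235.7294464111328), 16.8636531829834)
side dark 62 [480.28743332 -30.8376855   66.56378503] [472.44239244 -45.47709905  56.58805926] [487.15391897 -27.12603452  72.42062696]
((560.40673828125, 83.34906005859375), (164.23846435546875, 335.21490478515625), 18.260873794555664)
```

View pics/scenec.png

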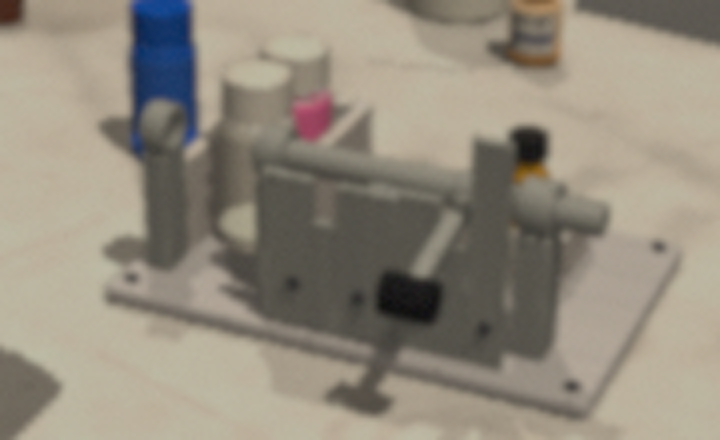

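The crop shows the black knob on its arm at crop (408,297), below the rod, with the tall stop at (490,250) and the far notch at (325,195). The side-view fit puts the carrier at (577,41.5) with yaw 16.9° (235.7x155.8 mm, which matches). I'm moving over the knob.

Emit:
jog_arm:
  motion:
    - [0, 0, 4.2, 36, -44, 3, 60]
    - [0, 0, 4.2, 36, -44, 3, 60]
    - [0, 0, 0, 36, -44, 3, 60]
    - [0, 0, 0, 36, -44, 3, 60]
    - [0, 0, 0, 36, -44, 3, 60]
    - [0, 0, 0, 36, -44, 3, 60]
    - [0, 0, 0, 36, -44, 3, 60]
    - [0, 0, 0, 36, -44, 3, 60]
    - [0, 0, 0, 36, -44, 3, 60]
    - [0, 0, 0, 36, -44, 3, 60]

```text
t: 2.15
eef_pos: [472.4, -33.9, 262.4]
tcp_rot: [3.141, -0.001, 0.294]
ft_force: [0.6, -1.0, 0.1]
opening: 0.633
grip_force: 0.0
```

```bash
cat > look.py <<'E'
from h import *
import sys
im=env.read_camera("wrist");cv2.imwrite(f"pics/{sys.argv[1]}.png",im["color"][:,:,::-1])
K=np.array(im["camera_matrix"]);T=np.array(im["world_to_cam"]);z=im["z_map"]
r,c=np.indices(z.shape)
p=np.stack([(c-K[0,2])/K[0,0]*z,-(r-K[1,2])/K[1,1]*z,-z,np.ones_like(z)],-1)@np.linalg.inv(T).T
np.savez("/tmp/w.npz",p=p[...,:3],c=im["color"],z=z)
s=env.state();print(s["t"],np.round(s["eef_pos"],1),np.round(s["tcp_rot"],4),np.round(s["ft_force"],1))
for t in ["knob","carrier"]:
    for d in env.recognise("wrist",t)[:2]:
        print(t,round(d["score"],2),np.round(d["location"]),np.round(px2w(im,*d["location"]),1))
E
python3 look.py w1
```

```text
2.2 [473.8 -29.4 262.1] [-3.141e+00 -1.400e-03  2.965e-01] [-2.3  2.9 -1.7]
knob 0.59 [289. 177.] [506.9 -34.8  74.3]
knob 0.21 [243.  81.] [577.6  32.5   9.4]
carrier 0.71 [241.  81.] [577.1  34.8   9.5]
```

View pics/w1.png

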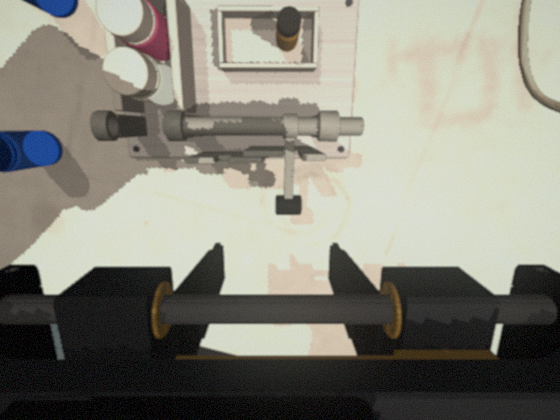

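The wrist view shows the knob at (289,205), the rod along row 125, and the fingers at (215,250) and (335,250). Next I measure the knob, the rod and the notch in this picture.

```bash
python3 - <<'E'
import numpy as np, cv2
d=np.load("/tmp/w.npz");p=d["p"];c=d["c"].astype(int).sum(-1)
s=np.s_[190:220,270:308]
m=(c[s]<110)&(p[s][...,2]>45);q=p[s][m];print("knob",m.sum(),q.mean(0),q.min(0),q.max(0))
s=np.s_[110:145,170:360];m=(p[s][...,2]>84)&(p[s][...,2]<100);q=p[s][m]
v=cv2.fitLine(q[:,:2].astype(np.float32),cv2.DIST_HUBER,0,.01,.01).ravel();print("rod",m.sum(),v,np.arctan2(v[1],v[0]))
th=0.2943;o=np.array([577.25,41.5]);R=np.array([[np.cos(th),np.sin(th)],[-np.sin(th),np.cos(th)]])
def loc(w):return (w-o)@R.T
print("rod loc",loc(v[2:]))
s=np.s_[190:220,270:308];m=(c[s]<110)&(p[s][...,2]>45);k=loc(p[s][m][:,:2]);print("knob loc",k.mean(0),k.min(0),k.max(0))
# plate top profile
P=p.reshape(-1,3);l=loc(P[:,:2]);
for x0 in (-62,-59):
  for y in range(-80,70,4):
    mm=(abs(l[:,0]-x0)<2.5)&(abs(l[:,1]-y)<2)
    print(y,int(P[mm,2].max()) if mm.any() else None,end="; ")
  print()
E
```

```text
<stdin>:4: RuntimeWarning: Mean of empty slice.
  ret = um.true_divide(
Traceback (most recent call last):
ValueError: zero-size array to reduction operation minimum which has no identity
```

```bash
python3 - <<'E'
import numpy as np, cv2
d=np.load("/tmp/w.npz");p=d["p"];c=d["c"].astype(int).sum(-1);z=d["z"]
for r in (200,205,210):print([ (int(c[r,k]),[int(a) for a in p[r,k]]) for k in range(272,308,6)])
th=0.2943;o=np.array([577.25,41.5]);R=np.array([[np.cos(th),np.sin(th)],[-np.sin(th),np.cos(th)]])
def loc(w):return (w-o)@R.T
s=np.s_[190:220,270:308]
m=(c[s]<150)&(z[s]>0);q=p[s][m]
if len(q):
  q=q[q[:,2]>40];k=loc(q[:,:2]);print("knob",len(q),q.mean(0),q[:,2].max(),"loc",k.mean(0),k.min(0),k.max(0))
s=np.s_[110:145,170:360];m=(p[s][...,2]>84)&(p[s][...,2]<100);q=p[s][m]
v=cv2.fitLine(q[:,:2].astype(np.float32),cv2.DIST_HUBER,0,.01,.01).ravel();print("rod",m.sum(),v,np.arctan2(v[1],v[0])-np.pi/2,loc(v[2:]))
P=p.reshape(-1,3);l=loc(P[:,:2])
for y in range(-80,70,4):
    mm=(abs(l[:,0]+60)<5)&(abs(l[:,1]-y)<2)&(P[:,2]<130)
    print(y,int(P[mm,2].max()) if mm.any() else None,end="; ")
E
```

```text
[(654, [466, -30, 0]), (168, [484, -31, 71]), (171, [485, -37, 72]), (189, [487, -42, 71]), (180, [488, -47, 72]), (525, [476, -63, 0])]
[(647, [460, -32, 0]), (174, [480, -32, 74]), (198, [481, -38, 74]), (198, [483, -43, 73]), (194, [484, -48, 73]), (512, [470, -64, 0])]
[(652, [455, -33, -1]), (174, [475, -34, 73]), (214, [477, -39, 73]), (199, [478, -44, 74]), (185, [480, -50, 73]), (550, [465, -66, 0])]
rod 3455 [ 2.8772500e-01 -9.5771307e-01  5.4278986e+02 -2.7501919e+00] -2.8497422 [-45.81419877 -32.35181918]
-80 88; -76 87; -72 11; -68 11; -64 11; -60 80; -56 83; -52 83; -48 81; -44 11; -40 11; -36 11; -32 11; -28 86; -24 85; -20 29; -16 45; -12 11; -8 11; -4 12; 0 11; 4 10; 8 11; 12 11; 16 11; 20 11; 24 11; 28 11; 32 85; 36 88; 40 89; 44 88; 48 87; 52 10; 56 10; 60 10; 64 11; 68 10;
```

Emit:
jog_arm:
  motion:
    - [0, 0, 0, -10, 5, 20, 60]
    - [0, 0, 0, -10, 5, 20, 60]
    - [0, 0, 0, 0, 0, 0, 60]
    - [0, 0, 0, 0, 0, 0, 60]

```text
t: 2.8
eef_pos: [456.0, -51.7, 222.9]
tcp_rot: [3.141, -0.001, 0.293]
ft_force: [0.1, -1.0, 0.5]
opening: 0.633
grip_force: 0.0
```

```bash
cat > meas.py <<'E'
import numpy as np, cv2
d=np.load("/tmp/w.npz");p=d["p"];c=d["c"].astype(int);z=d["z"]
m=(c.sum(-1)<260)&(z>0)&(c.max(-1)-c.min(-1)<40)&(p[...,2]>55)&(p[...,2]<84)&(abs(p[...,0]-482)<25)&(abs(p[...,1]+40)<30)
mm=cv2.morphologyEx(m.astype(np.uint8),cv2.MORPH_OPEN,np.ones((9,9)))
q=p[mm>0];th=.2925;R=np.array([[np.cos(th),np.sin(th)],[-np.sin(th),np.cos(th)]])
r,cc=np.nonzero(mm);print(len(q),r.min(),r.max(),cc.min(),cc.max())
k=q[:,:2]@R.T;mid=(np.percentile(k,2,0)+np.percentile(k,98,0))/2
print("knob mid",mid@R,"extent",np.percentile(k,98,0)-np.percentile(k,2,0),"ztop",np.percentile(q[:,2],95))
m=(p[...,2]>88)&(p[...,2]<96)&(abs(p[...,0]-550)<60)&(abs(p[...,1]-0)<70)
q=p[m];v=cv2.fitLine(q[:,:2].astype(np.float32),cv2.DIST_HUBER,0,.01,.01).ravel();a=np.arctan(v[1]/v[0])+np.pi/2;print("rod",v,a)
R=np.array([[np.cos(a),np.sin(a)],[-np.sin(a),np.cos(a)]]);print("rod-knob",R@(v[2:]-mid@np.array([[np.cos(th),np.sin(th)],[-np.sin(th),np.cos(th)]])))
E
python3 look.py w2; python3 meas.py
```

```text
2.85 [456.1 -51.5 223. ] [ 3.1408e+00 -1.1000e-03  2.9360e-01] [-0.  -0.3 -0.1]
knob 0.68 [273. 152.] [510.4 -32.8  75.8]
carrier 0.82 [219.  70.] [559.7  32.2  10.3]
355 189 201 261 288
knob mid [479.19627518 -42.99723797] extent [10.22588335 20.71127699] ztop 74.95225100511246
rod [ 2.9470071e-01 -9.5558959e-01  5.4392786e+02 -7.1585913e+00] 0.29914236
rod-knob [72.41850219 15.17059085]
```

View pics/w2.png

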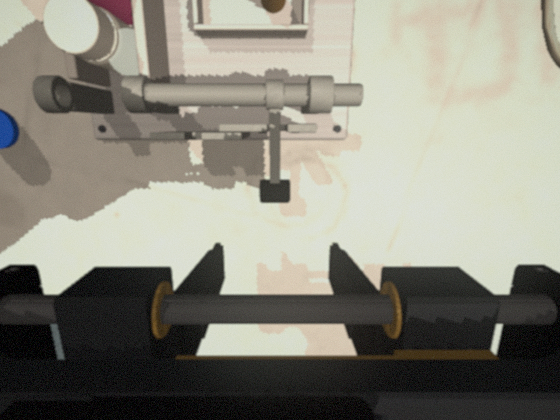

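The second wrist view shows the knob at (274,191) and the rod at row 95. That puts the knob at about (481.5,-42,62). I'm lowering onto it.

Emit:
jog_arm:
  motion:
    - [0, 0, 0, 13, -0.7, 20, 60]
    - [0, 0, 0, 14, -0.8, 20, 60]
    - [0, 0, 0, 0, 0, 25, 60]
    - [0, 0, 0, 0, 0, 20, 60]
    - [0, 0, 0, 0, 0, 15, 40]
    - [0, 0, 0, 0, 0, 0, 32]
    - [0, 0, 0, 0, 0, 0, 30]

```text
t: 3.82
eef_pos: [481.3, -41.9, 122.8]
tcp_rot: [3.141, -0.001, 0.294]
ft_force: [-0.7, 0.2, 0.5]
opening: 0.369
grip_force: 0.0
```

```bash
python3 look.py w3;python3 -c "
from h import *
d=np.load('/tmp/w.npz')
cv2.imwrite('pics/w3c.png',cv2.resize(d['c'][100:350,150:420,::-1],None,fx=2.4,fy=2.4))"
```

```text
3.875 [481.3 -41.9 122.9] [ 3.1409e+00 -1.0000e-03  2.9420e-01] [ 0.8 -0.4 -0.5]
knob 0.73 [32.  8.] [573.1 111.9  35.9]
knob 0.65 [275. 214.] [517.8 -30.   77.1]
carrier 0.97 [211.  92.] [561.9  23.8  10. ]
```

View pics/w3c.png

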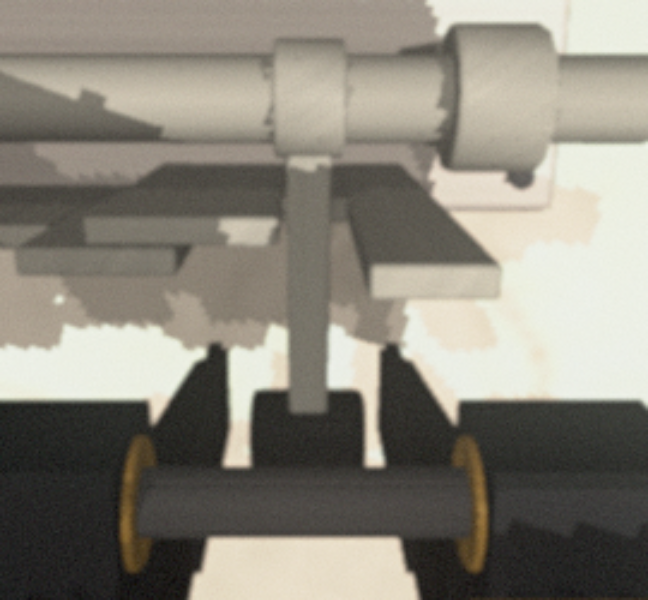

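The knob sits between the fingers, with crop gaps of 24 px on the left and 16 px on the right. I shift about 0.8 mm and close.

Emit:
jog_arm:
  motion:
    - [0, 0, 0, 0, 0.8, 0, 30]
    - [0, 0, 0, 0, 0, 0, 27]
    - [0, 0, 0, 0, 0, 0, 24]
    - [0, 0, 0, 0, 0, 0, 22]
    - [0, 0, 0, 0, 0, 0, 20]

```text
t: 4.6
eef_pos: [481.3, -42.7, 122.2]
tcp_rot: [3.141, -0.0, 0.294]
ft_force: [-0.1, -0.9, 1.1]
opening: 0.243
grip_force: 30.0
```

Emit:
jog_arm:
  motion:
    - [0, 0, 0, -1.3, 0, -6, 20]
    - [0, 0, 0, -0.8, 0, -6.1, 20]
    - [0, 0, 0, -0.3, 0, -6.1, 20]
    - [0, 0, 0, 0.2, 0, -6.1, 20]
    - [0, 0, 0, 0, 0, 0, 20]

```text
t: 5.22
eef_pos: [479.2, -43.3, 147.1]
tcp_rot: [3.141, -0.001, 0.294]
ft_force: [1.7, 0.0, -2.0]
opening: 0.252
grip_force: 30.0
```

Emit:
jog_arm:
  motion:
    - [0, 0, 0, 0.8, 0, -6.1, 20]
    - [0, 0, 0, 1.3, 0, -6, 20]
    - [0, 0, 0, 1.8, 0, -5.9, 20]
    - [0, 0, 0, 2.3, 0, -5.7, 20]
    - [0, 0, 0, 2.7, 0, -5.5, 20]
    - [0, 0, 0, 3.2, 0, -5.2, 20]
    - [0, 0, 0, 0, 0, 0, 20]
    - [0, 0, 0, 0, 0, 0, 20]

```text
t: 6.22
eef_pos: [490.6, -39.7, 181.1]
tcp_rot: [3.141, -0.0, 0.294]
ft_force: [-1.8, -2.5, 2.1]
opening: 0.251
grip_force: 30.0
```

```bash
python3 look.py w4;python3 -c "
from h import *
d=np.load('/tmp/w.npz')
cv2.imwrite('pics/w4c.png',cv2.resize(d['c'][60:350,60:420,::-1],None,fx=2,fy=2))"
```

```text
6.275 [490.5 -39.7 181.1] [3.1415 0.     0.2942] [-3.1 -1.3  1.2]
knob 0.63 [276. 250.] [502.1 -35.4 112.8]
carrier 0.69 [215. 100.] [568.4  33.8   9.8]
```

View pics/w4c.png

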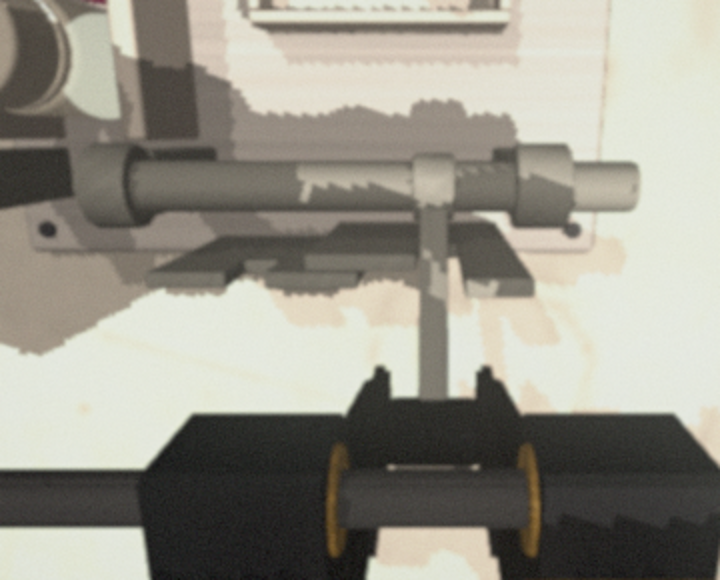

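The wrist view shows the handle up at crop (433,330), clear of the plates. The far notch gap is at about crop (228-268,275). I'll use depth to guess its offset.

```bash
python3 - <<'E'
import numpy as np
d=np.load("/tmp/w.npz");p=d["p"];th=.2942
R=np.array([[np.cos(th),np.sin(th)],[-np.sin(th),np.cos(th)]])
k=np.array([490.5,-39.7])
l=(p[...,:2]-k)@R.T
m=(p[...,2]>79)&(p[...,2]<92)&(l[...,0]>0)&(l[...,0]<48)
for y in range(-32,84,1):
    a=m&(abs(l[...,1]-y)<.6)
    print(y,a.sum(),end="; ")
s=np.s_[60:350,60:420]
print()
for r in (192,196,200):print(r,[(c,round(float(l[r,c,1])),int(p[r,c,2])) for c in range(132,300,4)])
E
```

```text
-32 0; -31 0; -30 0; -29 0; -28 0; -27 0; -26 0; -25 3; -24 8; -23 6; -22 9; -21 10; -20 8; -19 9; -18 10; -17 9; -16 8; -15 8; -14 7; -13 10; -12 9; -11 8; -10 10; -9 8; -8 12; -7 0; -6 0; -5 0; -4 1; -3 2; -2 1; -1 3; 0 2; 1 2; 2 2; 3 2; 4 3; 5 8; 6 19; 7 17; 8 20; 9 19; 10 24; 11 20; 12 20; 13 21; 14 20; 15 20; 16 21; 17 20; 18 20; 19 19; 20 20; 21 18; 22 20; 23 38; 24 37; 25 39; 26 40; 27 36; 28 33; 29 40; 30 37; 31 33; 32 33; 33 36; 34 38; 35 39; 36 38; 37 41; 38 35; 39 21; 40 23; 41 18; 42 23; 43 21; 44 20; 45 17; 46 22; 47 19; 48 17; 49 20; 50 20; 51 7; 52 0; 53 0; 54 0; 55 0; 56 0; 57 0; 58 0; 59 0; 60 0; 61 0; 62 13; 63 39; 64 22; 65 22; 66 21; 67 22; 68 17; 69 22; 70 19; 71 22; 72 19; 73 22; 74 17; 75 21; 76 15; 77 21; 78 18; 79 21; 80 20; 81 20; 82 23; 83 18; 
192 [(132, 126, 0), (136, 122, 0), (140, 119, -1), (144, 83, 75), (148, 81, 75), (152, 79, 75), (156, 76, 74), (160, 74, 74), (164, 71, 74), (168, 69, 73), (172, 66, 73), (176, 64, 74), (180, 62, 70), (184, 61, 65), (188, 59, 65), (192, 56, 65), (196, 53, 65), (200, 49, 73), (204, 46, 74), (208, 43, 75), (212, 41, 73
[... 870 characters left out ...]
280, -2, 96), (284, -6, 0), (288, -10, 0), (292, -8, 109), (296, -10, 112)]
200 [(132, 127, 0), (136, 84, 86), (140, 82, 86), (144, 80, 85), (148, 78, 84), (152, 75, 85), (156, 73, 85), (160, 70, 86), (164, 68, 85), (168, 65, 86), (172, 63, 85), (176, 63, 78), (180, 84, 0), (184, 81, 0), (188, 78, 0), (192, 51, 85), (196, 49, 85), (200, 46, 87), (204, 43, 87), (208, 41, 85), (212, 38, 87), (216, 37, 85), (220, 34, 86), (224, 32, 85), (228, 29, 85), (232, 27, 86), (236, 24, 85), (240, 23, 79), (244, 28, 0), (248, 25, 0), (252, 21, 0), (256, 18, 0), (260, 15, -1), (264, 11, 2), (268, 8, 0), (272, 3, 98), (276, 0, 98), (280, -2, 99), (284, -7, 0), (288, -10, 1), (292, -8, 112), (296, -10, 115)]
```

By depth, the far notch spans 51 to 62 mm along carrier +y from the TCP, so its centre is about 56.5 mm away. I slide most of that distance, then look again.

Emit:
jog_arm:
  motion:
    - [0, 0, 0, 0, -4, 0, 20]
    - [0, 0, 0, 0, -7, 0, 20]
    - [0, 0, 0, 0, -7, 0, 20]
    - [0, 0, 0, 0, -7, 0, 20]
    - [0, 0, 0, 0, -7, 0, 20]
    - [0, 0, 0, 0, -7, 0, 20]
    - [0, 0, 0, 0, -7, 0, 20]
    - [0, 0, 0, 0, -6, 0, 20]
    - [0, 0, 0, 0, -2, 0, 20]
    - [0, 0, 0, 0, 0, 0, 20]

```text
t: 7.62
eef_pos: [474.9, 12.1, 180.9]
tcp_rot: [-3.141, 0.0, 0.294]
ft_force: [-4.1, -0.1, 3.8]
opening: 0.252
grip_force: 30.0
```

```bash
python3 look.py w5;python3 - <<'E'
from h import *
d=np.load('/tmp/w.npz');p=d["p"];th=.2942
cv2.imwrite('pics/w5c.png',cv2.resize(d['c'][100:330,170:430,::-1],None,fx=2.5,fy=2.5))
R=np.array([[np.cos(th),np.sin(th)],[-np.sin(th),np.cos(th)]])
s=env.state();l=(p[...,:2]-np.array(s["eef_pos"][:2]))@R.T
m=(p[...,2]>79)&(p[...,2]<90)&(l[...,0]>0)&(l[...,0]<48)
for y in np.arange(-14,14,1):print(y,(m&(abs(l[...,1]-y)<.5)).sum(),end="; ")
m=(p[...,2]>92)&(p[...,2]<108)&(l[...,0]>8)&(l[...,0]<45)&(abs(l[...,1])<12)
q=l[m][:,1];print("\narm",np.percentile(q,[3,50,97]),len(q))
E
```

```text
7.675 [474.9  12.1 180.9] [-3.1412e+00  3.0000e-04  2.9410e-01] [-4.3  1.   2.8]
knob 0.6 [275. 245.] [488.2  17.2 111.5]
knob 0.46 [272. 160.] [529.   31.4  89.2]
carrier 0.66 [303. 101.] [571.5  20.2  10. ]
-14 19; -13 19; -12 14; -11 17; -10 19; -9 13; -8 17; -7 20; -6 12; -5 18; -4 10; -3 0; -2 0; -1 0; 0 0; 1 0; 2 0; 3 0; 4 0; 5 0; 6 0; 7 0; 8 0; 9 18; 10 17; 11 19; 12 16; 13 15; 
arm [-3.39363807 -0.02526114  3.85192901] 687
```

View pics/w5c.png

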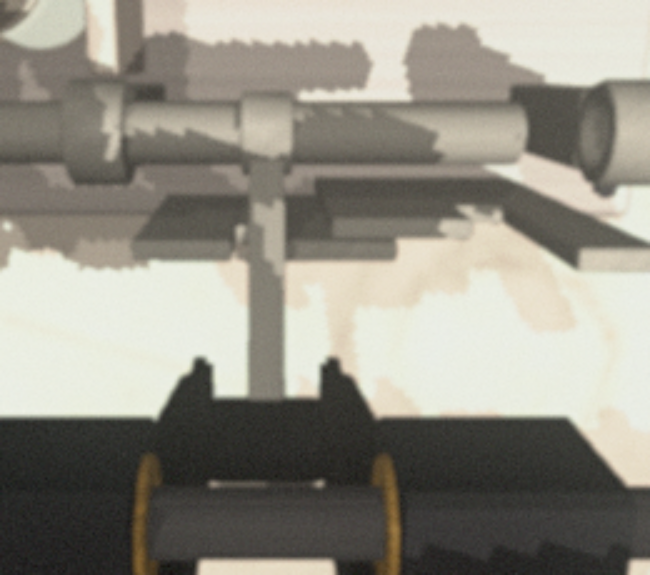

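The arm (crop x 266) is about 2.4 mm short of the notch centre (gap at 8.4 to -3.2 mm). I shift that far and begin pressing.

Emit:
jog_arm:
  motion:
    - [0, 0, 0, 0, -2.4, 0, 20]
    - [0, 0, 0, 0, 0, 0, 20]
    - [0, 0, 0, -1.6, 0, 2.6, 20]
    - [0, 0, 0, -1.6, 0, 2.6, 20]
    - [0, 0, 0, -1.4, 0, 2.7, 20]
    - [0, 0, 0, -1.3, 0, 2.8, 20]
    - [0, 0, 0, 0, 0, 0, 20]

```text
t: 8.65
eef_pos: [469.3, 12.6, 170.4]
tcp_rot: [3.141, -0.002, 0.294]
ft_force: [-1.0, 0.1, 3.2]
opening: 0.251
grip_force: 30.0
```

Emit:
jog_arm:
  motion:
    - [0, 0, 0, -0.6, 0, 1.3, 20]
    - [0, 0, 0, -0.5, 0, 1.3, 20]
    - [0, 0, 0, 0, 0, 0, 20]

```text
t: 9.02
eef_pos: [468.3, 12.3, 167.8]
tcp_rot: [3.141, -0.002, 0.294]
ft_force: [0.2, 1.7, 3.3]
opening: 0.254
grip_force: 30.0
```

Emit:
jog_arm:
  motion:
    - [0, 0, 0, -0.5, 0, 1.3, 20]
    - [0, 0, 0, 0, 0, 0, 20]

```text
t: 9.28
eef_pos: [467.8, 12.1, 166.5]
tcp_rot: [3.141, -0.002, 0.294]
ft_force: [0.8, 1.8, 2.1]
opening: 0.253
grip_force: 30.0
```

Emit:
jog_arm:
  motion:
    - [0, 0, 0, -0.5, 0, 1.3, 20]
    - [0, 0, 0, 0, 0, 0, 20]

```text
t: 9.52
eef_pos: [467.2, 11.9, 165.1]
tcp_rot: [3.141, -0.001, 0.294]
ft_force: [2.3, 1.8, 2.4]
opening: 0.249
grip_force: 30.0
```

Emit:
jog_arm:
  motion:
    - [0, 0, 0, -0.5, 0, 1.2, 20]
    - [0, 0, 0, 0, 0, 0, 20]

```text
t: 9.78
eef_pos: [466.6, 11.8, 163.8]
tcp_rot: [3.141, -0.001, 0.294]
ft_force: [4.5, 2.9, 3.0]
opening: 0.248
grip_force: 30.0
```

Emit:
jog_arm:
  motion:
    - [0, 0, 0, -0.4, 0, 1.2, 20]
    - [0, 0, 0, 0, 0, 0, 20]

```text
t: 10.02
eef_pos: [466.1, 11.6, 162.6]
tcp_rot: [3.141, -0.001, 0.294]
ft_force: [5.3, 1.2, 2.7]
opening: 0.246
grip_force: 30.0
```

Emit:
jog_arm:
  motion:
    - [0, 0, 0, 0.4, 0, 0.8, 20]
    - [0, 0, 0, -0.3, 0, 1.2, 20]
    - [0, 0, 0, 0, 0, 0, 20]

```text
t: 10.4
eef_pos: [465.5, 11.5, 160.4]
tcp_rot: [-3.142, 0.001, 0.294]
ft_force: [1.0, -1.3, 3.5]
opening: 0.25
grip_force: 30.0
```

Emit:
jog_arm:
  motion:
    - [0, 0, 0, -0.3, 0, 1.2, 20]
    - [0, 0, 0, -0.3, 0, 1.3, 20]
    - [0, 0, 0, 0, 0, 0, 20]

```text
t: 10.78
eef_pos: [464.9, 11.3, 157.9]
tcp_rot: [-3.141, 0.001, 0.294]
ft_force: [0.6, -2.5, 3.0]
opening: 0.248
grip_force: 30.0
```

Emit:
jog_arm:
  motion:
    - [0, 0, 0, -0.6, 0, 3, 20]
    - [0, 0, 0, -0.5, 0, 3, 20]
    - [0, 0, 0, 0, 0, 0, 20]

```text
t: 11.15
eef_pos: [463.7, 11.1, 151.8]
tcp_rot: [-3.141, 0.002, 0.294]
ft_force: [-0.9, -3.4, 2.7]
opening: 0.25
grip_force: 30.0
```

Emit:
jog_arm:
  motion:
    - [0, 0, 0, -0.4, 0, 3, 20]
    - [0, 0, 0, -0.2, 0, 3, 20]
    - [0, 0, 0, 0, 0, 0, 20]

```text
t: 11.52
eef_pos: [463.2, 11.0, 145.9]
tcp_rot: [-3.141, 0.002, 0.294]
ft_force: [-2.1, -3.3, 2.3]
opening: 0.247
grip_force: 30.0
```

Emit:
jog_arm:
  motion:
    - [0, 0, 0, -0.1, 0, 3, 20]
    - [0, 0, 0, 0, 0, 3, 20]
    - [0, 0, 0, 0, 0, 0, 20]

```text
t: 11.9
eef_pos: [463.2, 11.0, 139.9]
tcp_rot: [-3.141, 0.001, 0.294]
ft_force: [-2.5, -3.6, 1.9]
opening: 0.251
grip_force: 30.0
```

Emit:
jog_arm:
  motion:
    - [0, 0, 0, 0.2, 0.3, 3, 20]
    - [0, 0, 0, 0.3, 0.2, 3, 20]
    - [0, 0, 0, 0, 0, 0, 20]

```text
t: 12.28
eef_pos: [463.7, 10.9, 133.9]
tcp_rot: [-3.141, 0.001, 0.294]
ft_force: [-4.2, 0.4, 2.0]
opening: 0.252
grip_force: 30.0
```

Emit:
jog_arm:
  motion:
    - [0, 0, 0, 0.4, 0, 3, 20]
    - [0, 0, 0, 0.5, 0, 3, 20]
    - [0, 0, 0, 0, 0, 0, 20]

```text
t: 12.65
eef_pos: [464.6, 11.1, 127.9]
tcp_rot: [-3.141, 0.001, 0.294]
ft_force: [-4.4, 1.0, 1.6]
opening: 0.25
grip_force: 30.0
```

Emit:
jog_arm:
  motion:
    - [0, 0, 0, 0.5, 0, 2, 20]
    - [0, 0, 0, 0.3, 0, 1, 20]
    - [0, 0, 0, 0, 0, 0, 20]

```text
t: 13.02
eef_pos: [465.3, 11.3, 125.1]
tcp_rot: [-3.141, 0.001, 0.294]
ft_force: [-6.0, -0.8, 1.7]
opening: 0.251
grip_force: 30.0
```

Emit:
jog_arm:
  motion:
    - [0, 0, 0, -0.5, 0, 0.8, 20]
    - [0, 0, 0, 0, 0, 0.6, 20]
    - [0, 0, 0, 0, 0, 0, 20]

```text
t: 13.4
eef_pos: [465.5, 11.0, 123.8]
tcp_rot: [3.141, -0.0, 0.294]
ft_force: [-4.1, 1.2, 4.7]
opening: 0.249
grip_force: 30.0
```

Emit:
jog_arm:
  motion:
    - [0, 0, 0, 0, 0, 0.7, 20]
    - [0, 0, 0, 0, 0, 0, 20]

```text
t: 13.65
eef_pos: [465.6, 11.0, 123.0]
tcp_rot: [3.141, -0.0, 0.294]
ft_force: [-1.9, 3.4, 3.2]
opening: 0.252
grip_force: 30.0
```

The knob is fully down (θ about 0.01). I let go, retreat and check.

Emit:
jog_arm:
  motion:
    - [0, 0, 0, 0, 0, 0, 28]
    - [0, 0, 0, 0, 0, 0, 40]
    - [0, 0, 0, 0, 0, 0, 50]
    - [0, 0, 0, 0, 0, -20, 50]
    - [0, 0, 0, 0, 0, -40, 50]
    - [0, 0, 0, -20, 0, -30, 50]
    - [0, 0, 0, -20, 0, 0, 50]
    - [0, 0, 0, 0, 0, 0, 50]
    - [0, 0, 0, 0, 0, 0, 50]

```text
t: 14.78
eef_pos: [427.7, -0.6, 212.9]
tcp_rot: [3.141, -0.0, 0.294]
ft_force: [-0.2, 0.0, -0.5]
opening: 0.526
grip_force: 0.0
```

```bash
python3 look.py w6;python3 - <<'E'
from h import *
d=np.load("/tmp/w.npz");p=d["p"];c=d["c"].astype(int)
m=(c.sum(-1)<260)&(d["z"]>0)&(p[...,2]>55)&(p[...,2]<84)&(abs(p[...,0]-465)<25)&(abs(p[...,1]-11)<30)
mm=cv2.morphologyEx(m.astype(np.uint8),cv2.MORPH_OPEN,np.ones((7,7)));q=p[mm>0];print(len(q),q.mean(0) if len(q) else 0,np.percentile(q[:,2],95) if len(q) else 0)
E
```

```text
14.825 [427.8  -0.6 212.8] [ 3.1415 -0.      0.2942] [1.  0.4 0.4]
knob 0.59 [275. 134.] [495.2  21.2  75.2]
675 [465.81369283  12.03894809  72.3298446 ] 74.47631501399944
```

View pics/w6.png

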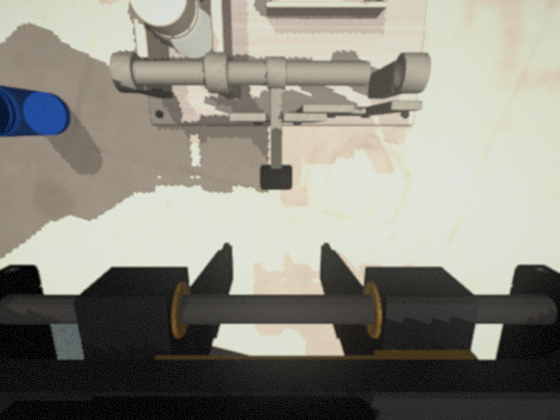

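The last view shows the knob at (276,177) with the arm down in the far notch at (276,118). The rod lies across the bay and the bottle is standing. The knob top reads 74.5 mm against 75.0 mm when it started fully down, so it is fully down again.

```bash
python3 -c "
from cell import env
print(env.job_done())"
```

```text
the job is handed in; nothing more can be done
None
```

The bolt is closed across the bay with the handle pressed fully down in the far notch and released. The job was handed in at about 15 s; no verdict came back, and the final picture shows a bottle standing but does not take in the vial.

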